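# Nip a release bearing up in a bench chuck with its square chuck key

## Robot

A 6-joint arm with a two-finger parallel gripper is mounted at the origin on a cart in front of the work surface, level with it; the furniture and walls round the work are solid. World frame = base frame: x ahead of the robot, y to its left, z up, the work surface at z = 0. Lengths are in m, angles in rad, forces in N, time in s.
With the tool pointing down it reaches from about 0.3 to 0.775 m from the base axis. Payload 14.6 kg.
Tool frame: the origin (TCP) lies at the very end of the fingers, on their centre line; the grasp point (between the pads) lies 19 mm behind it; x points along the fingers, y is the direction in which the jaws open and shut, and the axes are right-handed (so a half turn about x gives the same grasp; the last joint's range is limited). The gripper opens to 94 mm and grips with 3 to 60 N. Pads are 16 mm wide; open, the fingers measure 119 mm over their backs; the gripper's body (75 mm by 177 mm) begins 78 mm behind the grasp point.
Start: joints at [1.085, 0.3, 1.521, -0, 1.321, -0.067], TCP at [0.224, 0.502, 0.205] pointing down, gripper open.
Joint ranges: [-3.03, 3.03], [-0.79, 2.21], [0.23, 2.52], [-1.04, 4.18], [0, 3.07], [-2.55, 2.55]. Speed limits (rad/s): [2.22, 2.22, 2.57, 3.14, 3.14, 3.14].

## Interface

Orientations are given as [roll, pitch, yaw] about the fixed x, y, z axes, in that order (R = Rz(yaw) Ry(pitch) Rx(roll)).
In Python, from rig import env gives the robot as it stands. Calls block until the motion is done:
- env.goto(position, orientation): joint-space move of the TCP to a pose.
- env.line_to(position, rot=None, speed=0.15, contact_N=None): straight line of the TCP; rot=None keeps the orientation; speed is the mean speed in m/s. With contact_N (N) it stops when the force on the tool has changed by that much, and returns True; else False.
- env.movej(angles): joint-space move.
- env.command_gripper(opening, grip_force=None): opening from 0.0 (shut) to 1.0 (fully open); grip_force is the grip in N (None keeps the last); returns when the fingers have stopped.
- env.pause(seconds).
- env.inverse_kinematics(position, orientation): joint angles nearest the present ones, or None.
- env.state(): the state.
- env.snapshot(name): name is "scene" or "side" or "wrist"; returns (picture, depth): 400x640x3 uint8, blue, green, red; 400x640 float32, m along the optical axis (not along the pixel's ray), 0 where there is no reading.
- env.camera_info(name): a dict with "mtx" (3x3 intrinsics, pixels), "rvec" (rotation vector, rad) and "tvec" (3), from world to camera coordinates, as OpenCV has them. Camera axes: x right, y down, z forward; pixel columns grow to the right and rows downward; lengths in m; the calibration is good to about 2 mm. A picture is of the moment at which its call begins: read the wrist's pose just before it. camera_info takes no time and is no camera call; for the wrist camera it gives the pose at the moment of the call.
A pose or a line that the arm cannot do raises env.PlanningError and nothing moves.
- env.hand_in(): hands the job in, once; it reports no verdict.
The state is a dict: "clock": time; "joints": joint angles; "joint_velocities": joint speeds; "effort": joint torques, N m; "ee_pos": TCP position; "ee_rot": TCP orientation; "force": force on the tool from outside, world axes, zero at the start; "ft_torque": the same for the moment, N m; "grip_width": opening from 0.0 (shut) to 1.0 (fully open).
Only numpy, scipy, OpenCV 4.12 (cv2) and the standard library are available. Lean on these libraries where they do the work, as an engineer would, in place of code of your own. Each camera call takes 0.05 s, during which the arm holds its last target. There are 200 camera calls.

## Task

The clutch release bearing sits loose in the slack jaws of the bench spindle's chuck. Take the T-handled chuck key out of its wooden block, feel it fully home, without forcing it, into the square socket on top of the chuck, and turn it clockwise until all four jaws grip the bearing firmly, but only nip it: stop as the key stiffens, since the thin ring is squeezed out of round if you bear down. Never leave the key in a chuck: stand it back upright in its hole, and leave the other things on the bench alone.

Things in the scene. Friction and masses are not known exactly. Their poses are not given: they have to be found in the camera images.
- key_grip (a point): chuck key, black T-handled steel key, 108 mm tall, about 0.25 kg, upright in the wooden block. This point is the middle of its T-bar, where to grip it: the bar is 100 mm long (along x), 14 mm wide (y), 16 mm tall; z points up the key. The flats of its square end are parallel to x and y.
- key_tip (a point): the key's lower end, 100 mm below key_grip on the key's axis, same axes. From the tip up: a bright square end 12 x 12 mm, 31 mm long, with the last 2 mm tapered; a collar 26 mm across and 6 mm thick; a round shank 14 mm across; the T-bar.
- socket (a point): centre of the mouth of the square socket in the pinion; z up, x and y parallel to the square's sides (same after every quarter turn). 13.4 mm wide, mouth chamfered 1.2 mm, 14 mm deep. The mouth lies 8 mm below the flat on top of the chuck, at the bottom of a round hole 19.5 mm across. The key is fully home when its tip stands on the floor, 14 mm below this point.
- block_hole (a point): centre of the mouth of the key's hole in the top of the wooden block (90 x 66 x 45 mm, fixed; mouth 45 mm above the bench, z up). The hole is round, 21 mm across, 36 mm deep; the key stands in it on its collar, any way round, tip 31 mm below this point. The four 9 mm holes stay empty.
- spindle: bench spindle, fixed: dark green-grey cast stand, foot 165 x 150 mm, carrying a steel four-jaw chuck 125 mm across; its axis is level, 88 mm above the bench, jaws facing this body's -x, roughly towards the robot. Origin on the bench under the chuck's back; the socket is 32 mm forward (local -x). Chuck top 150 mm above the bench; jaws stick out 26 mm in front.
- bearing: the release bearing, steel ring 48 mm across and 18 mm deep, loose in the jaws with its axis level; origin at the middle of its rear face, its z axis points forward out of the chuck (spindle's -x). Not to be touched by hand.
- jaw_ul: upper left jaw seen from the robot, black stepped steel jaw 14 mm wide. Turning the key clockwise seen from above closes all four jaws together, 2.5 mm a radian; they start 0.8 to 2.4 mm clear of the ring, so with play the key turns 0.5 to 1.3 rad before they bite; the way the socket faces does not tell how much.
- jaw_ur: upper right jaw, like the upper left one
- jaw_ll: lower left jaw, like the upper left one; the slack bearing rests on the two lower jaws
- jaw_lr: lower right jaw, like the upper left one
- key: the chuck key as a whole; origin at its tip, axes as for key_grip
- grease_tin: bystander: blue tin, 53 mm across, 38 mm tall, origin under its centre
- spanner_b: bystander: small combination spanner, 128 mm long, lying on the bench, origin under its centre
- paint_marker: bystander: yellow and white marker pen, 121 mm long, lying on the bench, origin under its centre
- pinion: pinion with the socket; origin 18 mm below the socket's mouth, turns about the vertical. Turning the key takes 0.08 to 0.15 N m while the jaws run free; once they bite it climbs about 0.1 N m every 0.08 rad. 0.25 to 0.32 N m is a good grip; beyond 0.38 the ring goes out of round. Friction holds it where it is left. The key has 0.1 rad of play either way in the socket and lifts out once eased back.
Not all that is in view belongs to the job. There is more than one size of the key; the job needs the smaller.

How it is judged:
By the outcome, as a careful person would: the job done as asked, in the order asked, and still so for the second after the job is handed in, with the robot touching nothing.
It also fails if it takes over 69 s, if anything falls off the work surface, if the arm or the gripper's body presses on something with over 40 N, if the wrist force passes 120 N, or if a joint passes its speed limit or range.

## Working session

There is one attempt and no reset: what is moved stays moved. The work goes in short steps, each a Python script; the robot and the scene stay as the last script left them, time stands still between calls to the robot, and variables do not carry over. Pictures are saved under pics/ and viewed, about 8 in all and at most 12, crops included, and the job is handed in when it is done.

```bash
ls; mkdir -p pics; cat > h.py <<'E'
import numpy as np, cv2
from rig import env
def cam(n):
    c=env.camera_info(n); R=cv2.Rodrigues(np.array(c["rvec"],float))[0]
    return np.array(c["mtx"],float),R,np.array(c["tvec"],float).ravel()
def ray(n,u,v,c=None):
    K,R,t=c or cam(n); d=R.T@np.linalg.inv(K)@[u,v,1]; return -R.T@t,d
def onplane(n,u,v,z,c=None):
    o,d=ray(n,u,v,c); return o+d*(z-o[2])/d[2]
def pt(n,u,v,dep,c=None):
    o,d=ray(n,u,v,c); return o+d*dep
def proj(n,p,c=None):
    K,R,t=c or cam(n); q=K@(R@np.asarray(p,float)+t); return q[:2]/q[2]
E
python3 - <<'E'
from h import *
for n in("scene","side"):
    im,d=env.snapshot(n); cv2.imwrite(f"pics/{n}0.png",im); np.save(f"pics/{n}0.npy",d)
    K,R,t=cam(n); print(n,K[0,0],-R.T@t,R[2], (d>0).mean())
s=env.state(); print(s)
E
```

```text
pics
scene 513.5181583892012 [-0.66550419 -0.5144461   1.03526075] [ 0.72248418  0.37332218 -0.58193398] 0.9328515625
side 437.49355635025825 [-0.20128898  1.08720535  0.6501432 ] [ 0.499107   -0.76214237 -0.41234841] 0.99535546875
{'clock': 0.1, 'joints': array([ 1.08543571e+00,  3.00434957e-01,  1.52146108e+00, -2.04215860e-06,
        1.32069743e+00, -6.66290087e-02]), 'joint_velocities': array([ 8.58484702e-04, -5.60697231e-05, -3.41326443e-03,  8.43467185e-04,
        4.86504759e-04, -1.42303833e-04]), 'effort': array([-5.46117519e-05, -5.32640147e+01, -3.53289878e+01,  7.09247170e-02,
        2.33915064e-02, -1.35297710e-04]), 'ee_pos': array([0.22354996, 0.50228762, 0.20495692]), 'ee_rot': array([-1.63544883,  1.56979551, -2.05417993]), 'force': array([ 0.27834852, -0.66280257, -0.0197032 ]), 'ft_torque': array([ 0.0681917, -0.0045621, -0.0075693]), 'grip_width': 1.0005424201586945}
```

View pics/scene0.png

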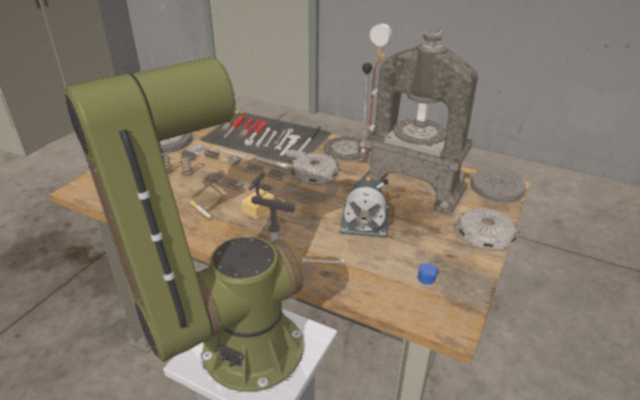

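View pics/side0.png

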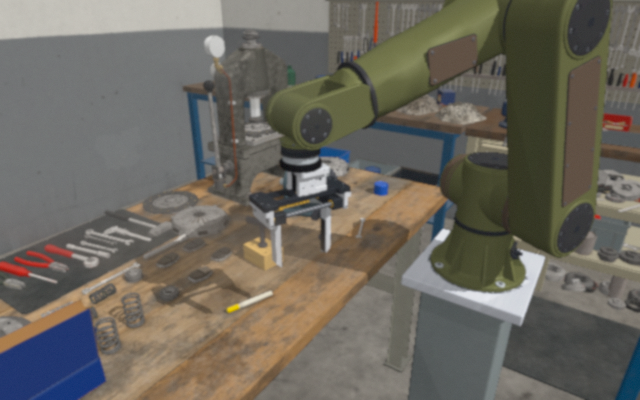

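The scene view shows the wooden block at about (258,205) with T-shapes at (258,185) and (273,205), the chuck at (366,210) and the tin at (428,273). The side view shows the block at (260,252), partly behind the gripper. I'll crop in close.

```bash
python3 - <<'E'
from h import *
im=cv2.imread("pics/scene0.png"); 
a=cv2.resize(im[160:270,170:410],None,fx=3.3,fy=3.3,interpolation=cv2.INTER_CUBIC)
cv2.imwrite("pics/c1.png",a)
d=np.load("pics/scene0.npy")
for u,v in[(258,185),(260,205),(273,203),(273,230),(366,190),(366,210),(428,268)]: print(u,v,pt("scene",u,v,d[v,u]).round(3))
print(proj("scene",[.224,.502,.205]))
E
```

```text
258 185 [0.496 0.294 0.101]
260 205 [0.471 0.274 0.043]
273 203 [0.378 0.162 0.148]
273 230 [0.371 0.164 0.049]
366 190 [ 0.563 -0.057  0.152]
366 210 [ 0.523 -0.077  0.11 ]
428 268 [ 0.439 -0.307  0.038]
[145.63739088 182.65828347]
```

View pics/c1.png

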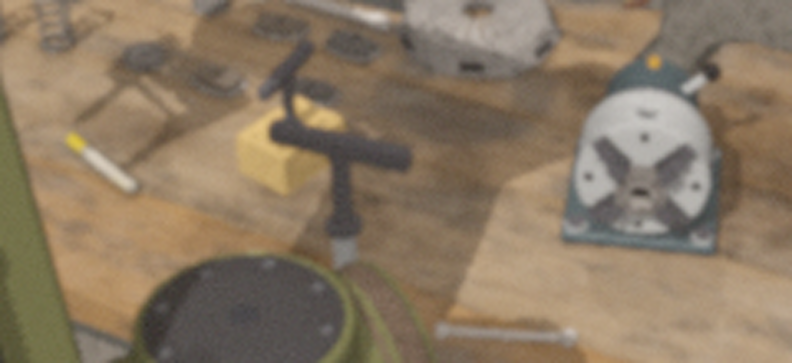

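In the crop, the T-key candidates are the small key in the block (bar at scene px (258,182), z≈0.10) and a larger key standing in front at (273,203), z≈0.148 with no block. Description and size pick the one in the block. Next I'll check both from above with the wrist camera.

```bash
python3 - <<'E'
from h import *
from scipy.spatial.transform import Rotation as Ro
s=env.state(); K,R,t=cam("wrist"); Rt=Ro.from_euler("xyz",s["ee_rot"]).as_matrix()
print("cam in tool",Rt.T@(-R.T@t-s["ee_pos"]),"axes",(Rt.T@R.T).round(2).tolist(),K[0,0])
# camera position in tool frame -> choose TCP so the camera sits above the block
off=Rt.T@(-R.T@t-s["ee_pos"])
def over(x,y,zcam,yaw):
    Rn=Ro.from_euler("xyz",[0,np.pi/2,yaw]).as_matrix(); return np.array([x,y,zcam])-Rn@off
for yaw in(0,np.pi/2,-np.pi/2,np.pi):
    p=over(.46,.27,.45,yaw); print(yaw,p,env.inverse_kinematics(p,[0,np.pi/2,yaw]))
    p=over(.55,-.06,.45,yaw); print(yaw,p,env.inverse_kinematics(p,[0,np.pi/2,yaw]))
E
```

```text
cam in tool [-1.79212737e-01 -1.03537666e-04 -7.35273685e-02] axes [[-0.0, -0.25, 0.97], [1.0, -0.0, 0.0], [0.0, 0.97, 0.25]] 329.77392471979687
0 [0.53352737 0.27010354 0.27078726] [ 4.07401017e-01  3.71111077e-01  1.27645512e+00 -4.44089210e-16
  1.49402645e+00 -1.16339531e+00]
0 [ 0.62352737 -0.05989646  0.27078726] [-0.15422947  0.43950803  1.18229461  0.          1.51979001 -1.7250258 ]
1.5707963267948966 [0.45989646 0.34352737 0.27078726] None
1.5707963267948966 [0.54989646 0.01352737 0.27078726] None
-1.5707963267948966 [0.46010354 0.19647263 0.27078726] [ 3.30356920e-01  1.43748862e-01  1.55941189e+00 -4.44089210e-16
  1.43843190e+00  3.30356920e-01]
-1.5707963267948966 [ 0.55010354 -0.13352737  0.27078726] [-3.02826575e-01  2.96010927e-01  1.37514172e+00 -4.44089210e-16
  1.47044001e+00 -3.02826575e-01]
3.141592653589793 [0.38647263 0.26989646 0.27078726] [0.53190194 0.07668688 1.6336194  0.         1.43128637 2.10269827]
3.141592653589793 [ 0.47647263 -0.06010354  0.27078726] [-2.01764456e-01  9.72995026e-02  1.61127057e+00 -4.44089210e-16
  1.43302258e+00  1.36903187e+00]
```

```bash
cat >> h.py <<'E'
from scipy.spatial.transform import Rotation as Ro
OFF=np.array([-.1792,-.0001,-.0735]); D=np.pi/2
def over(x,y,zcam,yaw):
    return np.array([x,y,zcam])-Ro.from_euler("xyz",[0,D,yaw]).as_matrix()@OFF
def snap(name):
    c=cam("wrist"); im,d=env.snapshot("wrist"); cv2.imwrite(f"pics/{name}.png",im)
    np.savez(f"pics/{name}.npz",d=d,K=c[0],R=c[1],t=c[2]); return im,d,c
def load(name):
    z=np.load(f"pics/{name}.npz"); return cv2.imread(f"pics/{name}.png"),z["d"],(z["K"],z["R"],z["t"])
E
python3 - <<'E'
from h import *
ims=[]
for n,(x,y) in dict(blk=(.46,.27),chk=(.55,-.03)).items():
    env.goto(over(x,y,.42,-D),[0,D,-D]); env.pause(.15)
    im,d,c=snap(n); ims.append(im); print(n,-c[1].T@c[2],env.state()["clock"])
cv2.imwrite("pics/two.png",cv2.resize(np.vstack([i for i in ims]),(480,600)))
E
```

```text
blk [0.45978374 0.27080165 0.41989748] 1.7417
chk [ 0.55011212 -0.02879248  0.42018054] 3.1333
```

View pics/two.png

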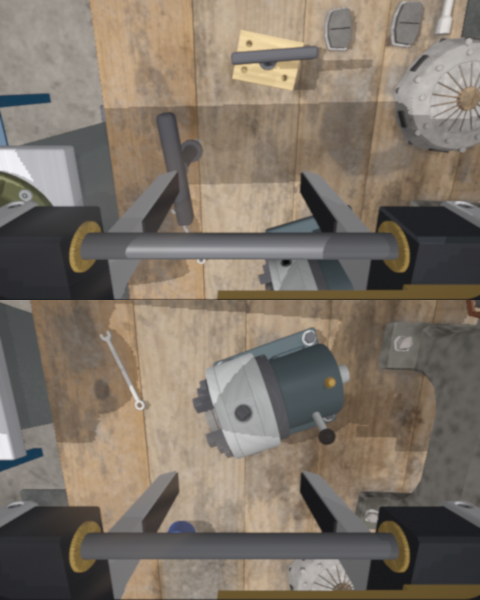

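The upper half shows the key in the block with its bar at full-res px (367,75), and the larger key at (233,220) standing free. The lower half shows the chuck with its dark socket hole at (324,150). Next I'll measure both.

```bash
python3 - <<'E'
from h import *
im,d,c=load("blk"); K,R,t=c
def cloud(d,c):
    K,R,t=c; v,u=np.mgrid[:400,:640]; q=np.stack([(u-K[0,2])/K[0,0]*d,(v-K[1,2])/K[1,1]*d,d],-1); return (q-t)@R
P=cloud(d,c)
v,u=np.mgrid[:400,:640]
roi=(u>290)&(u<440)&(v>25)&(v<130)&(d>0)
m=roi&(P[...,2]>.10)
g=im.max(2)
m2=roi&(g<95); 
for mm,nm in((m,"depth"),(m2,"dark")):
    n,l,st,ce=cv2.connectedComponentsWithStats(mm.astype(np.uint8)); k=1+st[1:,4].argmax()
    pts=np.argwhere(l==k)[:,::-1].astype(np.float32); r=cv2.minAreaRect(pts); b=cv2.boxPoints(r)
    print(nm,st[k],r, np.median(P[...,2][l==k]))
    w=np.array([onplane("",*p,.122,c)for p in b]); e=sorted([(np.linalg.norm(w[i]-w[i-1]),np.arctan2(*(w[i]-w[i-1])[[1,0]]))for i in range(4)])
    print(w.mean(0),e)
blk=roi&(abs(P[...,2]-.045)<.006)
n,l,st,ce=cv2.connectedComponentsWithStats(blk.astype(np.uint8)); k=1+st[1:,4].argmax()
r=cv2.minAreaRect(np.argwhere(l==k)[:,::-1].astype(np.float32)); print("blk",r,onplane("",*r[0],.045,c),np.median(P[l==k],0))
im2,d2,c2=load("chk"); P2=cloud(d2,c2)
roi=im2[110:190,280:370]; g=cv2.cvtColor(roi,cv2.COLOR_BGR2GRAY); 
print("top z",[P2[vv,uu].round(4) for uu,vv in((305,150),(324,130),(324,150),(330,175))])
m=(g<85).astype(np.uint8); n,l,st,ce=cv2.connectedComponentsWithStats(m); print(st[1:],ce[1:])
for i in range(1,n):
    if 60<st[i,4]<900: print(st[i],onplane("",ce[i][0]+280,ce[i][1]+110,.150,c2))
a=cv2.resize(im2[125:175,295:355],None,fx=8,fy=8,interpolation=cv2.INTER_CUBIC); b=cv2.resize(im[30:120,290:440],None,fx=3.2,fy=3.2,interpolation=cv2.INTER_CUBIC)
a=cv2.convertScaleAbs(a,alpha=1.4,beta=0)
W=max(a.shape[1],b.shape[1]); cv2.imwrite("pics/c2.png",np.vstack([cv2.copyMakeBorder(x,0,0,0,W-x.shape[1],0) for x in(b,a)])[:600*2] if 0 else cv2.resize(np.vstack([cv2.copyMakeBorder(x,0,0,0,W-x.shape[1],0) for x in(b,a)]),None,fx=.85,fy=.85))
E
```

```text
depth [ 307   61  117   26 2069] ((365.3737487792969, 74.23365783691406), (19.5706844329834, 116.50590515136719), 85.48600769042969) 0.12142769657937517
[0.49909238 0.30183849 0.122     ] [(np.float64(0.01570436034599335), np.float64(-1.4060606810395218)), (np.float64(0.01574671718734583), np.float64(1.6468758667810384)), (np.float64(0.09802301914719984), np.float64(0.07528822011303338)), (np.float64(0.09941345625380407), np.float64(-3.0652468894446514))]
dark [339  74  84  15 233] ((380.8739013671875, 81.87962341308594), (7.795199394226074, 83.3846435546875), 84.49451446533203) 0.11826907379629734
[0.51262268 0.29576066 0.122     ] [(np.float64(0.0063386273063638305), np.float64(-1.3894033088120097)), (np.float64(0.0063527846741636244), np.float64(1.6891216549168546)), (np.float64(0.07071643096500471), np.float64(0.09254771388376413)), (np.float64(0.07111511580133961), np.float64(-3.04852399127597))]
blk ((353.61273193359375, 92.28337860107422), (83.35844421386719, 40.74365997314453), 10.784297943115234) [0.49739178 0.2915269  0.045     ] [0.50564961 0.28555743 0.04503812]
top z [array([ 0.5389, -0.0589,  0.1488]), array([ 0.5544, -0.0429,  0.1474]), array([ 0.5549, -0.0615,  0.1252]), array([ 0.5597, -0.0802,  0.1458])]
[[ 75   0  15   6  58]
 [ 88   4   1   1   1]
 [  0  26   3   9  17]
 [ 34  31  21  20 281]] [[82.36206897  1.63793103]
 [88.          4.        ]
 [ 0.58823529 30.82352941]
 [44.22064057 39.9252669 ]]
[ 34  31  21  20 281] [ 0.55463133 -0.05868633  0.15      ]
```

View pics/c2.png

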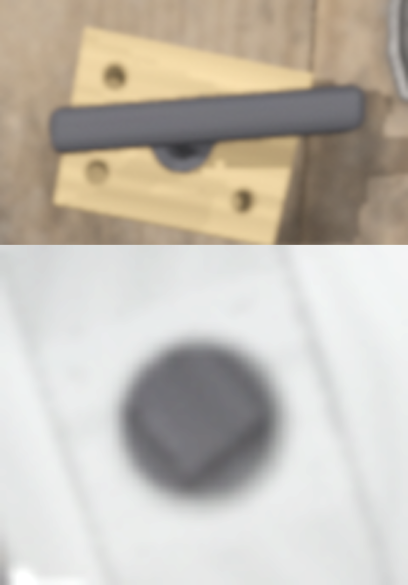

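Bar centre is about (0.499,0.302), angle about 0.08 rad. The socket hole is at about (0.5546,−0.0587), and its square looks turned about 49° mod 90°. I'll take a close picture of each, using the yaw I'll work at so that camera bias cancels.

```bash
cat >> h.py <<'E'
def cloud(d,c):
    K,R,t=c; v,u=np.mgrid[:400,:640]; q=np.stack([(u-K[0,2])/K[0,0]*d,(v-K[1,2])/K[1,1]*d,d],-1); return (q-t)@R
E
python3 - <<'E'
from h import *
im,d,c=load("chk"); P=cloud(d,c); v,u=np.mgrid[:400,:640]
r=(v<225)&(u>200)&(u<480)&(d>0); print("zmax",np.percentile(P[...,2][r],99.8))
assert np.percentile(P[...,2][r],99.8)<.165
s=np.array([.5546,-.0587]); k=np.array([.499,.3023])
def look(n,p,zc,yaw):
    env.goto(over(*p,zc,yaw),[0,D,yaw]); env.pause(.2); return snap(n)
im,d,c=look("sock",s,.372,-.716); print("cam",-c[1].T@c[2],env.state()["clock"])
u0,v0=proj("",[*s,.15],c).round().astype(int); print(u0,v0)
A=cv2.resize(im[v0-25:v0+25,u0-25:u0+25],(500,500),interpolation=cv2.INTER_CUBIC)
im,d,c=look("key",k,.372,.08); print("cam",-c[1].T@c[2],env.state()["clock"])
P=cloud(d,c); m=(P[...,2]>.108)&(P[...,2]<.14)&(np.hypot(P[...,0]-k[0],P[...,1]-k[1])<.075)
n,l,st,ce=cv2.connectedComponentsWithStats(m.astype(np.uint8)); j=1+st[1:,4].argmax()
b=cv2.boxPoints(cv2.minAreaRect(np.argwhere(l==j)[:,::-1].astype(np.float32)))
w=np.array([onplane("",*p,.122,c)for p in b]); print("bar",w.mean(0),[(np.linalg.norm(w[i]-w[i-1]).round(4),np.arctan2(*(w[i]-w[i-1])[[1,0]]).round(3))for i in range(4)],np.median(P[l==j][:,2]))
cv2.polylines(im,[b.astype(int)],1,(0,0,255),1)
u0,v0=proj("",[*k,.12],c).round().astype(int)
B=cv2.resize(im[max(v0-60,0):v0+60,u0-100:u0+100],None,fx=1.5,fy=1.5)
cv2.imwrite("pics/c3.png",np.hstack([A,cv2.copyMakeBorder(B,0,500-B.shape[0],0,0,0)]))
E
```

```text
zmax 0.15189381704521757
cam [ 0.55445935 -0.05853967  0.37256069] 4.2
319 112
cam [0.49928476 0.30155615 0.37204996] 5.9917
bar [0.49967388 0.30282349 0.122     ] [(np.float64(0.0977), np.float64(-3.07)), (np.float64(0.0146), np.float64(1.649)), (np.float64(0.0977), np.float64(0.088)), (np.float64(0.0162), np.float64(-1.493))] 0.1215051246068886
```

View pics/c3.png

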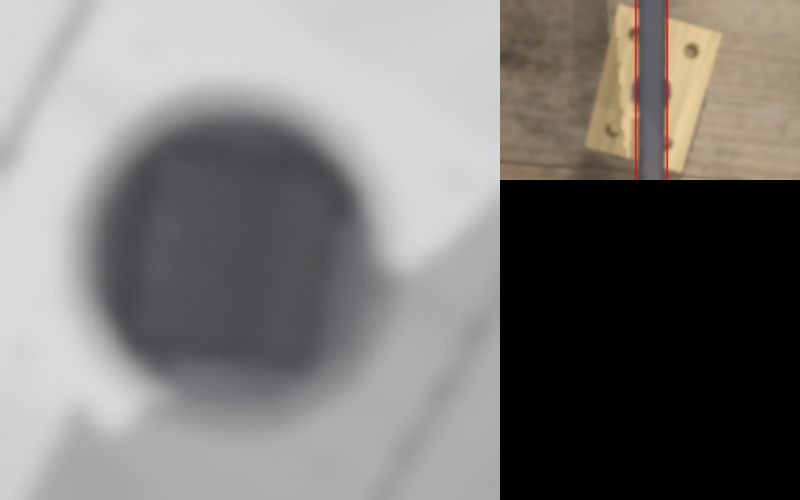

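The right crop shows the bar box fit well, with the centre at (0.4997,0.3028). In the left crop the square socket edges run from about (160,150) to (345,190), roughly 10° clockwise of the image axes. I'll stretch the contrast to pin the angle down.

```bash
python3 - <<'E'
from h import *
out=[]
for n,z0 in(("sock",10),("chk",10)):
    im,d,c=load(n); u0,v0=proj("",[.5546,-.0587,.15],c).round().astype(int)
    g=cv2.cvtColor(im,cv2.COLOR_BGR2GRAY)
    G=cv2.resize(g[v0-20:v0+20,u0-20:u0+20],(400,400),interpolation=cv2.INTER_CUBIC).astype(np.float32)
    m=(G<125).astype(np.uint8); k,l,st,ce=cv2.connectedComponentsWithStats(m); j=l[200,200]
    cs,_=cv2.findContours((l==j).astype(np.uint8),0,1); (ex,ey),ax,an=cv2.fitEllipse(max(cs,key=len))
    print(n,(ex,ey),ax,onplane("",u0-20+(ex-4.5)/10,v0-20+(ey-4.5)/10,.15,c))
    E=np.clip((cv2.GaussianBlur(G,(0,0),4)-60)*255/70,0,255).astype(np.uint8); 
    E=cv2.applyColorMap(E,cv2.COLORMAP_JET); out.append(E)
    print(g[v0-9:v0+12:2,u0-14:u0+13])if n=="sock" else 0
    K,R,t=c; Rw=R.T; print("imgright ang",np.arctan2(Rw[1,0],Rw[0,0]))
cv2.imwrite("pics/c4.png",np.hstack(out))
E
```

```text
sock (183.04641723632812, 207.98704528808594) (276.3371276855469, 291.0647888183594) [ 0.5540085  -0.05970069  0.15      ]
[[146 124 100  82  79  81  83  82  80  78  78  77  76  75  74  73  72  72
   73  73  76  86 111 144 170 188 200]
 [115  93  79  74  76  82  84  84  82  82  81  82  80  79  79  77  78  79
   79  79  78  78  79  96 132 165 186]
 [ 93  81  75  74  80  84  85  83  83  82  81  81  80  79  79  79  79  80
   82  83  82  80  75  79 105 144 175]
 [ 85  78  75  78  85  88  88  85  82  82  82  81  81  80  79  79  80  81
   82  82  82  82  83  90 103 128 161]
 [ 83  77  75  80  86  87  85  83  82  81  82  80  80  79  78  79  80  81
   82  81  81  82  89  97 107 124 153]
 [ 81  76  76  82  88  88  85  83  82  82  81  80  79  78  79  79  82  82
   83  82  81  82  91 100 107 119 138]
 [ 80  74  75  80  85  85  84  83  82  82  81  80  78  78  79  79  81  82
   83  82  82  88  96 103 109 115 126]
 [ 83  73  76  80  84  84  83  81  82  81  81  80  79  78  78  79  81  82
   82  81  82  90  99 107 112 122 132]
 [108  82  79  82  83  82  82  81  81  81  80  80  78  79  79  80  82  82
   81  80  83  93 103 110 118 130 140]
 [148 115  87  78  77  77  78  79  79  79  78  77  76  78  78  80  82  82
   82  82  87  98 108 116 127 138 152]
 [183 165 142 118 100  93  97 100 100  99  97  94  92  89  88  86  84  83
   84  89 100 113 124 132 142 154 165]]
imgright ang 0.8534726792141121
chk (204.52354431152344, 209.00836181640625) (231.91714477539062, 235.14198303222656) [ 0.55445559 -0.05911332  0.15      ]
imgright ang 0.0013446958405474519
```

View pics/c4.png

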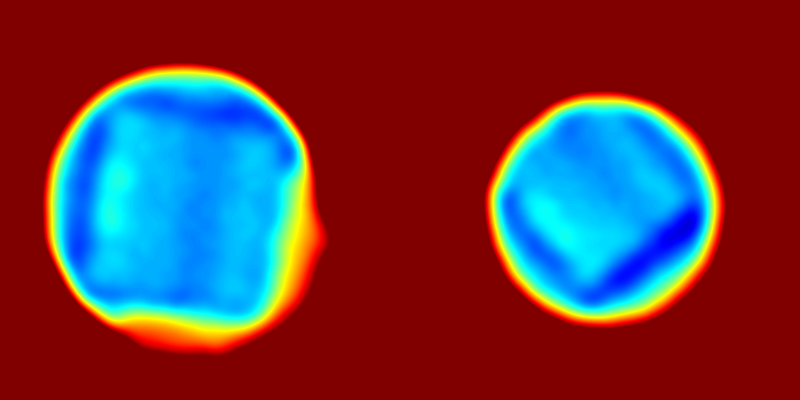

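Both views agree on the square at about 0.71 rad mod 90° (insertion yaw −0.86) and the socket at (0.5543,−0.0593). Grasping now.

```bash
cat >> h.py <<'E'
SO=np.array([.5543,-.0593]); KY=np.array([.4997,.3028])
def st(msg=""):
    s=env.state(); print(msg,"t%.2f"%s["clock"],"p",s["ee_pos"].round(4),"F",s["force"].round(2),"T",s["ft_torque"].round(3),"g%.3f j6 %.3f"%(s["grip_width"],s["joints"][5])); return s
E
python3 - <<'E'
from h import *
env.command_gripper(.45)
env.goto([*KY,.15],[0,D,.085])
print(env.line_to([*KY,.095],speed=.1,contact_N=8)); st("down")
env.command_gripper(0,grip_force=45); st("grip")
env.line_to([*KY,.115],speed=.06); st("up")
env.line_to([*KY,.26],speed=.2); env.pause(.2); st("up")
im,_=env.snapshot("scene"); cv2.imwrite("pics/s1.png",im); im2,_=env.snapshot("side"); cv2.imwrite("pics/s2.png",im2)
env.goto([*SO,.255],[0,D,-.86]); env.pause(.3); st("over")
E
```

```text
False
down t8.05 p [0.5002 0.3029 0.0955] F [-0.62 -0.6  -0.08] T [ 0.047  0.018 -0.011] g0.448 j6 -1.174
grip t8.61 p [0.4998 0.3029 0.0952] F [-0.17  1.01  1.88] T [ 0.113  0.051 -0.003] g0.145 j6 -1.174
up t9.09 p [0.4997 0.3028 0.1152] F [-0.83  0.73 -3.04] T [-0.     0.016 -0.027] g0.146 j6 -1.174
up t10.17 p [0.4995 0.3027 0.2589] F [ 1.33  0.38 -3.12] T [0.077 0.004 0.028] g0.146 j6 -1.174
over t11.93 p [ 0.5544 -0.0588  0.255 ] F [ 0.06 -0.04 -2.11] T [-0.034  0.043  0.028] g0.146 j6 -0.883
```

```bash
python3 - <<'E'
from h import *
env.line_to([*SO,.236],speed=.08); env.pause(.2); st("pre")
r=env.line_to([*SO,.2075],speed=.025,contact_N=6); s=st("touch %s"%r); print("tip z",s["ee_pos"][2]-.081)
E
```

```text
pre t12.53 p [ 0.5545 -0.0593  0.2364] F [-0.85 -0.14 -3.89] T [-0.048  0.015 -0.04 ] g0.141 j6 -0.883
touch False t13.82 p [ 0.5543 -0.0593  0.2077] F [-1.46  0.26 -0.08] T [-0.023  0.135 -0.004] g0.144 j6 -0.883
tip z 0.12667515023787557
```

```bash
python3 - <<'E'
from h import *
r=env.line_to([*SO,.2045],speed=.015,contact_N=6); env.pause(.2); s=st("touch %s"%r)
im,_=env.snapshot("scene"); im2,_=env.snapshot("side")
a=cv2.resize(im[150:250,310:430],(480,400),interpolation=cv2.INTER_CUBIC); u,v=proj("side",[.554,-.059,.17]).astype(int); print(u,v)
b=cv2.resize(im2[max(v-75,0):v+50,u-50:u+50],(320,400),interpolation=cv2.INTER_CUBIC)
cv2.imwrite("pics/s3.png",np.hstack([a,b]))
E
```

```text
touch True t14.22 p [ 0.5547 -0.0594  0.2075] F [-2.76 -0.13  7.82] T [-0.033  0.617  0.016] g0.143 j6 -0.883
319 161
```

View pics/s3.png

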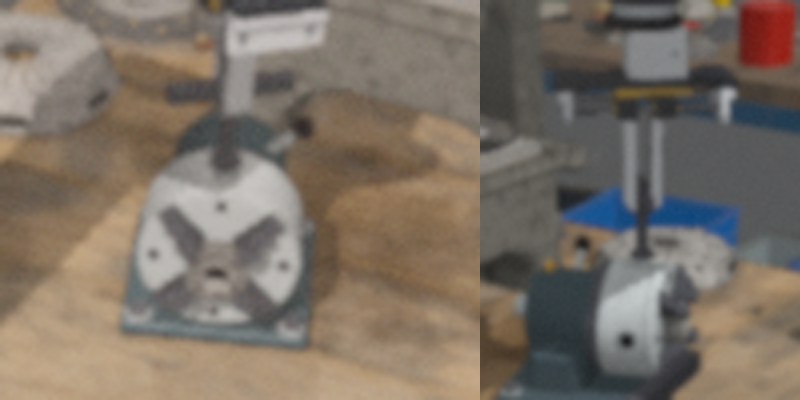

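The scene and side crops show the key seated with its collar just above the chuck top. Contact came at TCP z=0.2075 (tip about 0.127, expected floor 0.128), so it is home. I'll relieve the push and begin turning.

```bash
cat >> h.py <<'E'
def tz(n=8):
    L=[]
    for _ in range(n):
        s=env.state(); L.append([s["ft_torque"][2],s["effort"][5],*s["force"]]); env.pause(.02)
    return np.mean(L,0),np.std(L,0)[0]/n**.5,s
def turn(yaw,z=.2078):
    env.movej(env.inverse_kinematics([*SO,z],[0,D,yaw]))
E
python3 - <<'E'
from h import *
env.line_to([*SO,.2078],speed=.02); env.pause(.2); m,e,s=tz(12); print("base",m.round(3),e.round(4),s["clock"])
for a in(.1,.3,.36,.42,.48):
    turn(-.86-a); m,e,s=tz(); print(a,m.round(3),e.round(4),"t%.2f"%s["clock"],s["ee_pos"].round(4),s["joints"][5].round(4))
    if m[0]>.2: break
E
```

```text
base [-6.000e-03 -1.000e-03  6.200e-02 -3.600e-01 -1.432e+00] 0.006 14.9583
0.1 [ 1.000e-03  2.940e-01 -6.640e-01 -1.125e+00 -2.016e+00] 0.0059 t15.34 [ 0.5542 -0.0594  0.2077] -0.7857
0.3 [ 0.022  0.31  -1.631 -1.757 -2.708] 0.0067 t15.78 [ 0.5542 -0.0594  0.2077] -0.5874
0.36 [ 0.062  0.209 -1.778 -1.816 -2.805] 0.0077 t16.17 [ 0.5542 -0.0593  0.2077] -0.5255
0.42 [ 0.067  0.216 -2.176 -1.954 -3.272] 0.0084 t16.55 [ 0.5543 -0.0593  0.2077] -0.4651
0.48 [ 0.045  0.219 -2.073 -1.75  -3.742] 0.0092 t16.93 [ 0.5543 -0.0593  0.2077] -0.405
```

```bash
python3 - <<'E'
from h import *
a=.48
while a<1.75:
    a+=.05; turn(-.86-a); env.pause(.1); m,e,s=tz(10); print(round(a,3),m.round(3),e.round(4),"t%.2f"%s["clock"],s["ee_pos"].round(4),s["joints"][5].round(4))
    if m[0]>.15: break
    if s["clock"]>32: break
E
```

```text
0.53 [ 0.081  0.062 -2.047 -1.549 -4.331] 0.0063 t17.45 [ 0.5543 -0.0593  0.2077] -0.3539
0.58 [ 0.073  0.064 -2.262 -1.476 -4.864] 0.0086 t17.97 [ 0.5543 -0.0593  0.2078] -0.3038
0.63 [ 0.069  0.064 -1.644 -1.684 -4.957] 0.0088 t18.48 [ 0.5543 -0.0593  0.2078] -0.2538
0.68 [ 0.085  0.065 -2.232 -1.56  -5.569] 0.0076 t19.00 [ 0.5543 -0.0593  0.2078] -0.2038
0.73 [ 0.071  0.064 -1.855 -1.389 -5.601] 0.0106 t19.52 [ 0.5543 -0.0593  0.2078] -0.1538
0.78 [ 0.098  0.065 -1.912 -1.409 -5.74 ] 0.0089 t20.03 [ 0.5543 -0.0593  0.2078] -0.1038
0.83 [ 0.09   0.082 -1.827 -1.107 -6.274] 0.0054 t20.55 [ 0.5543 -0.0593  0.2078] -0.0538
0.88 [ 0.155  0.146 -2.379 -1.03  -5.83 ] 0.0098 t21.07 [ 0.5543 -0.0593  0.2078] -0.0038
```

```bash
python3 - <<'E'
from h import *
for a in (.92,.945,.965,.975,.985):
    turn(-.86-a); env.pause(.12); m,e,s=tz(14); print(round(a,3),m.round(3),e.round(4),"t%.2f"%s["clock"],s["joints"][5].round(4))
    if m[1]>.255 or m[0]>.285: break
E
```

```text
0.92 [ 0.222  0.21  -2.106 -1.185 -6.194] 0.01 t21.67 0.0365
0.945 [ 0.265  0.267 -1.829 -1.219 -6.529] 0.0076 t22.27 0.0617
```

Both sensors agree on about 0.27 N m after a clear knee near 0.82 rad, so I stop here. I'll ease back and lift out.

```bash
python3 - <<'E'
from h import *
for a in (.905,.865,.845):
    turn(-.86-a); env.pause(.1); m,e,s=tz(6); print(a,m.round(3),"t%.2f"%s["clock"])
    if abs(m[0])<.025 and abs(m[1])<.02: break
r=env.line_to([*SO,.214],speed=.03,contact_N=15); st("lift %s"%r)
if not r:
    r=env.line_to([*SO,.235],speed=.05,contact_N=15); st("lift %s"%r)
E
```

```text
0.905 [ 0.066  0.086 -1.812 -1.222 -5.728] t22.72
0.865 [ 0.057  0.056 -2.259 -0.821 -5.477] t23.17
0.845 [ 0.037  0.023 -2.242 -1.072 -4.32 ] t23.62
lift False t23.99 p [ 0.5545 -0.0593  0.2147] F [-2.04 -0.74 -0.44] T [-0.337  0.743  0.055] g0.144 j6 -0.038
lift False t24.56 p [ 0.5543 -0.0593  0.2351] F [-0.04 -0.05 -2.62] T [-0.093  0.095 -0.041] g0.144 j6 -0.038
```

```bash
python3 - <<'E'
from h import *
env.line_to([*SO,.26],speed=.15)
im,_=env.snapshot("scene"); cv2.imwrite("pics/s4.png",im)
env.goto([*KY,.25],[0,D,.085]); env.line_to([*KY,.148],speed=.1); env.pause(.2); st("above hole")
r=env.line_to([*KY,.100],speed=.06,contact_N=6); st("in %s"%r)
if not r:
    r=env.line_to([*KY,.0915],speed=.02,contact_N=4); s=st("seat %s"%r)
E
```

```text
above hole t27.67 p [0.4998 0.3029 0.1484] F [-0.16 -0.55 -2.03] T [-0.026 -0.03   0.028] g0.143 j6 -1.174
in False t28.62 p [0.4999 0.3029 0.1004] F [ 0.2  -0.01 -2.67] T [0.021 0.018 0.021] g0.143 j6 -1.174
seat True t28.96 p [0.5    0.303  0.0952] F [-0.91  0.09  5.96] T [-0.018  0.134 -0.031] g0.144 j6 -1.174
```

Seated at the same height at which it was picked up (0.0952). I'll release, retreat and check.

```bash
python3 - <<'E'
from h import *
env.line_to([*KY,.0955],speed=.02); env.command_gripper(.45); env.pause(.2); st("rel")
env.line_to([*KY,.20],speed=.12)
env.goto(over(*KY,.39,-D),[0,D,-D]); env.pause(.2); im,d,c=snap("fin"); st()
P=cloud(d,c); m=(P[...,2]>.108)&(P[...,2]<.14)&(np.hypot(P[...,0]-.4997,P[...,1]-.3028)<.075)
b=cv2.boxPoints(cv2.minAreaRect(np.argwhere(m)[:,::-1].astype(np.float32))); w=np.array([onplane("",*p,.122,c)for p in b]); print("bar",w.mean(0),np.median(P[m][:,2]))
sc,_=env.snapshot("scene"); cv2.imwrite("pics/sfin.png",sc)
o=cv2.imread("pics/scene0.png")
f=lambda x:cv2.resize(x[165:250,330:405],(370,420),interpolation=cv2.INTER_CUBIC)
cv2.imwrite("pics/c5.png",np.vstack([np.hstack([f(o),f(sc)]),cv2.resize(sc[165:250,180:345],(740,178*0+160*1))]))
E
```

```text
rel t30.04 p [0.4997 0.3028 0.0955] F [-0.13  0.23 -0.74] T [ 0.034 -0.015  0.002] g0.453 j6 -1.174
 t32.69 p [0.4998 0.2294 0.2107] F [-0.56  0.2  -0.92] T [-0.013  0.028 -0.023] g0.453 j6 0.363
bar [0.49935077 0.30288676 0.122     ] 0.12147568157105215
```

View pics/c5.png

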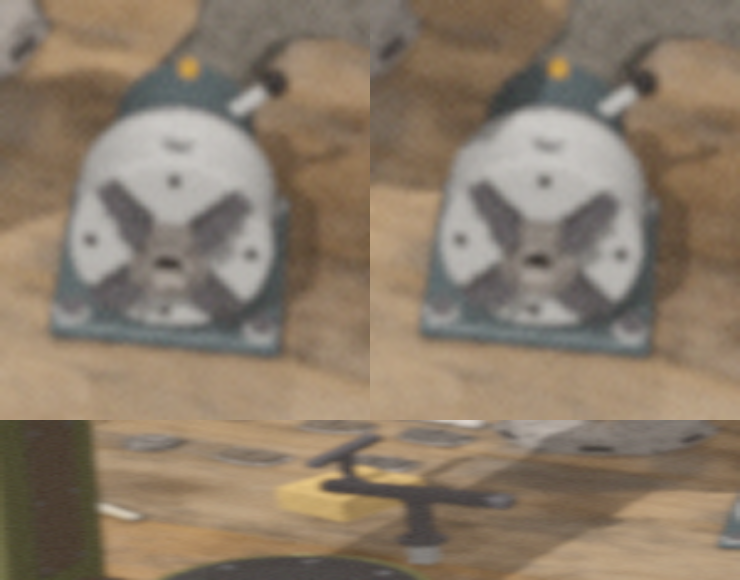

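The crops show the ring nipped between the four closed jaws at about (540,250), the key upright in its block, and the larger key untouched. Handing in.

```bash
python3 -c "
from rig import env
env.hand_in(); print(env.state()['clock'])"
```

```text
the job is handed in; nothing more can be done
the job is handed in; nothing more can be done
```

The bearing is gripped in the chuck, the small key is back upright in its block, and I handed the job in at about 33 s on the robot's clock (limit 69 s).

- **Seating the key:** It went into the socket without forcing. Contact came at about 8 N with the tip at z ≈ 0.127 m, against an expected floor of 0.128 m.
- **Gripping the bearing:** Turning clockwise, the key ran free at about 0.08 N m and began to stiffen after about 0.82 rad. I stopped at about 0.27 N m, inside the 0.25–0.32 range.
- **Putting the key back:** I eased it back and it lifted out freely. It seated in the block at the same height it was picked up from. The last wrist picture puts its bar within 0.4 mm of where it started.

**Checks:** The force sensor and the joint effort agreed at the stop (0.265 and 0.267 N m). In the free run they differed slightly (about 0.08 against 0.065 N m), so the true grip could be anywhere from 0.27 to 0.285 N m, still in range. While turning, the downward pull on the tool rose to about 6 N, and it was gone once the key was out. In the final scene crop the jaws look closed on the ring and the larger key stands where it was. I did not check the tin, spanner and marker one by one. No check failed.

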